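# Wedge the whetstone fast in its holder

## Robot

A 7-joint arm with a two-finger parallel gripper is mounted at the origin on the work surface. World frame = base frame: x ahead of the robot, y to its left, z up, the work surface at z = 0. Lengths are in m, angles in degrees, forces in N, time in s.
With the tool pointing down it reaches from about 0.425 to 0.875 m from the base axis. Payload 4.7 kg.
Tool frame: the origin (TCP) lies midway between the tips of the shut fingers; the grasp point (between the pads) lies env.grip_point_offset behind it (env.grip_point_offset is the distance from the TCP to the grasp point, in m); z points along the fingers, y is the line along which they close (so a half turn about z gives the same grasp; the last joint's range is limited). The gripper opens to 87 mm and grips with 3 to 60 N. Pads are 19 mm wide; open, the fingers measure 117 mm over their backs; the gripper's body (75 mm by 190 mm) begins 51 mm behind the grasp point.
Start: joints at [70.995, 18.392, -4.016, 83.108, 1.295, 78.541, -3.26], TCP at [0.22, -0.612, 0.223] pointing down, gripper open.
Joint ranges: [-163.93, 163.93], [-17.29, 119.83], [-79.2, 71.16], [3.27, 140.29], [-89.18, 269.18], [5.43, 117.66], [-154.24, 154.24]. Speed limits (degrees/s): [147.25, 147.25, 180, 180, 180, 180, 180].

## Interface

Orientations are given as [roll, pitch, yaw] about the fixed x, y, z axes, in that order (R = Rz(yaw) Ry(pitch) Rx(roll)).
In Python, from cell import env gives the robot as it stands.
- The arm moves only by the shell command python3 -m creep 'ROWS' [FORCE]. ROWS is a JSON object of lists of equal length, an entry for each row: "translation": the shift along the tool's x, y, z in units of 0.08 m (1.0 is 0.08 m), a list of three; "turn": the turn, a rotation vector about the tool's x, y, z in units of 180 degrees (1.0 is 180 degrees), a list of three; "grip": the opening, from 0 (shut) to 1 (fully open). In form: {"translation": [[x, y, z], ...], "turn": [[ax, ay, az], ...], "grip": [grip, ...]}. A call has 1 to 5 rows; each row shifts and turns the commanded pose from where the row before left it, along the tool's axes as they then stand; what a row does not reach is not made up. A row lasts 1/8 s, in which the tool goes at most 62.5 mm and 10.7 degrees, less where a joint would pass 70% of its speed; a pose out of reach is approached as far as the arm can. A call with a number of a shift or a turn outside -1 to 1 is refused whole. A call with a gripper value outside its range is refused whole. The fingers move at their own pace and stop on an object; FORCE is the grip in N (left out, the last holds). Time passes only in rows, so rows that do not move let the fingers close. It gives the time, the measured TCP pose, the force, the opening and the grip force at its end, in the units of the state.
- env.get_obs(): the state, without advancing time (a new reading comes with each control period).
- env.read_camera(name): name is "scene" or "top"; returns a dict with "frame" (480x640x3 uint8, red, green, blue), "z_map" (480x640 float32, m along the optical axis (not along the pixel's ray), 0 where there is no reading), "K" (3x3 intrinsics, pixels), "D" ([k1, k2, p1, p2, k3] as OpenCV has them; the pictures are not rectified), "rvec" (rotation vector, rad) and "tvec" (3), from world to camera coordinates, as OpenCV has them. Camera axes: x right, y down, z forward; pixel columns grow to the right and rows downward; lengths in m; the calibration is good to about 2 mm. A picture is of the moment at which its call begins.
- env.sign_off(): hands the job in; it is judged then, once.
The state is a dict: "time_s": time; "qpos": joint angles; "joint_velocities": joint speeds; "effort": joint torques, N m; "tool_pos": TCP position; "tool_rot": TCP orientation; "force": force on the tool from outside, world axes, zero at the start; "wrist_torque": the same for the moment, N m; "grip_width": finger opening in m; "grasp_force": force on a finger pad.
Only numpy, scipy, OpenCV 4.12 (cv2) and the standard library are available. Lean on these libraries where they do the work, as an engineer would, in place of code of your own. Each camera call takes 0.05 s, during which the arm holds its last target. There are 200 camera calls.

## Task

Fix the whetstone in its wooden holder: lay the loose wedge on the holder's plank, thin end first, in the gap between the stone and the end block, and let go of it. Then pick up the meat mallet and knock the wedge in with a few light taps on its thick end, until the stone has been pushed up against the far block and the wedge sits tight, without hitting hard. Put the mallet down flat on the worktop again and leave everything else as it stands.

Things in the scene. Friction and masses are not known exactly. Their poses are not given: they have to be found in the camera images.
- holder: wooden whetstone holder, does not slip; a plank 100 (x) by 300 (y) by 20 mm. Origin: middle of the underside; x across the plank (the wedge is driven along +x, in from the robot's side), y along it, z up. On its top (z 20), from -y to +y: the far block, 14 mm high, its inner face at y -125 mm; the stone; the gap; the end block
- gap (a point): point on the plank's top, at holder x 0, y 86.1 mm, axes as the holder: middle of the gap once the stone is home. The gap there is then 12.1 mm wide, but the cork-lined end block (16 mm high, x -50 to 50) may sit 1.5 mm either way: the depth at which the wedge gets tight must be felt. The gap is skewed like the wedge: it narrows by 0.14 mm per mm towards +x
- whetstone: grey stone 70 (x) by 205 (y) by 25 mm, in a shallow channel of the holder, its top 45 mm above the worktop; slides only along the holder's y, with about 4 N of friction. Origin: middle of its underside, at holder y -22.5 mm when home against the far block; at the start 0.6 to 1.6 mm off that block, towards the gap
- wedge: beech wedge lying on the worktop, 110 mm long (x), 20 high (z), 35 g, 6.5 mm thick at the thin end (+x), 21.9 at the thick end (-x). Origin: underside, half-way along. The face at y -7.1 mm is parallel to x and goes against the stone; the +y face slopes by 0.14 (8 degrees) and goes against the end block. It already lies the right side up
- wedge_tip (a point): middle of the wedge's thin end face, 10 mm above its underside. The wedge stays on the plank by itself once this point is 15 mm or more past the plank's middle (holder x); tight, it is 31 to 55 mm past it, and the thick end sticks out 5 to 29 mm in front of the plank. Axes as the wedge
- wedge_head (a point): middle of the wedge's thick end face (the one to tap), 10 mm above its underside. Pushing the wedge and stone along takes about 6 to 10 N; once the stone is home the wedge binds harder with every mm, and it is tight when taps of about 18 N move it no more; over 30 N may split the block. Axes as the wedge
- mallet: wooden meat mallet, 0.3 kg, lying on the worktop. Square head 80 (x) by 44 (y) by 50 mm (z), a smooth aluminium plate on each end (x -40 and 40: the striking faces); flat-sided handle 24 mm wide (x), 22 high, its middle 25 mm above the underside, from the head along -y to y -156 mm. Origin: middle of the head's underside
- mallet_face (a point): middle of the mallet's +x striking face, 25 mm above its underside; axes as the mallet
- mallet_grip (a point): on the handle's centre line, at mallet y -45 mm, z 25 mm: a place to grip it, across its 24 mm width; axes as the mallet
- knife: bystander: cook's knife 350 mm long, behind the holder
- wooden_spoon: bystander: wooden spoon, 280 mm, left
- measuring_spoon: bystander: red plastic measuring spoon, 130 mm, between robot and holder
- glass_lid: bystander: glass pot lid, 204 mm across, 50 mm high, upside down on its knob, behind on the left
- pepper_mill: bystander: turned dark wooden pepper mill, 58 mm across, 186 mm high, right
- salt_jar: bystander: glass jar, 64 mm across, 95 mm high, right
- dish: bystander: small white bowl, 120 mm across, 40 mm high, near on the left
Things that resemble listed ones, but are neither listed nor needed, are in the scene too. There is more than one size of the mallet; the one meant has the size given above.

How it is judged:
By the outcome, as a careful person would: the job done as asked, in the order asked, and still so for the second after the job is handed in, with the robot touching nothing.
It also fails if it takes over 48 s, if anything falls off the work surface, if the arm or the gripper's body presses on something with over 40 N, if the wrist force passes 120 N, or if a joint passes its speed limit or range.

## Working session

There is one attempt and no reset: what is moved stays moved. The work goes in short steps, Python scripts to look and compute and a shell command to move; the robot and the scene stay as the last step left them, time stands still between calls to the robot, and variables do not carry over. Pictures are saved under pics/ and viewed, at most 10 in all, crops included, and the job is handed in when it is done.

```bash
ls; mkdir -p pics
cat > h.py <<'E'
import numpy as np, cv2
from cell import env
from scipy.spatial.transform import Rotation as R
def cam(n):
    c=env.read_camera(n); c['R']=cv2.Rodrigues(np.array(c['rvec'],float))[0]; c['t']=np.array(c['tvec'],float).ravel(); return c
def rays(c,px):
    u=cv2.undistortPoints(np.array(px,float).reshape(-1,1,2),np.array(c['K']),np.array(c['D'])).reshape(-1,2)
    d=np.c_[u,np.ones(len(u))]
    return -c['R'].T@c['t'], d@c['R']
def onplane(c,px,z):
    o,d=rays(c,px); return o+d*((z-o[2])/d[:,2])[:,None]
def cloud(c):
    h,w=c['z_map'].shape; v,u=np.mgrid[:h,:w]
    o,d=rays(c,np.c_[u.ravel(),v.ravel()])
    P=o+d*c['z_map'].reshape(-1,1); P[c['z_map'].ravel()==0]=np.nan
    return P.reshape(h,w,3)
E
python3 - <<'E'
from h import *
import pickle
for n in('scene','top'):
    c=cam(n); cv2.imwrite(f'pics/{n}0.png',c['frame'][:,:,::-1]); pickle.dump(c,open(n+'.pkl','wb'))
    print(n,-c['R'].T@c['t'],c['R'][2])
print(env.get_obs(),env.grip_point_offset)
E
```

```text
pics
scene [ 1.03309182 -0.87831661  0.97792842] [-0.35999606  0.6569831  -0.66240172]
top [0.27899869 0.02062748 1.3360598 ] [ 2.01262789e-01  7.30845603e-04 -9.79537011e-01]
{'time_s': 0.1, 'qpos': array([70.99547649, 18.43428911, -4.01225607, 83.16775081,  1.29542329,
       78.54019697, -3.26140029]), 'joint_velocities': array([ 0.1208024 , -0.01357256,  0.09275269, -0.27597813,  0.05253244,
       -0.08584027,  0.06327306]), 'effort': array([-1.89978864e-04, -4.92571449e+01, -4.06030426e-01, -3.13398886e+01,
       -6.43422687e-02,  3.95156094e-02,  6.35659649e-05]), 'tool_pos': array([ 0.22006381, -0.61109484,  0.22157778]), 'tool_rot': array([-1.79903003e+02,  6.87496668e-03,  1.98096962e+01]), 'force': array([-0.62546445,  0.13697589,  0.38518818]), 'wrist_torque': array([-7.19875907e-05,  2.38172578e-02, -2.41307320e-02]), 'grasp_force': 0.0, 'grip_width': 0.08690568296380861} 0.0187
```

View pics/scene0.png

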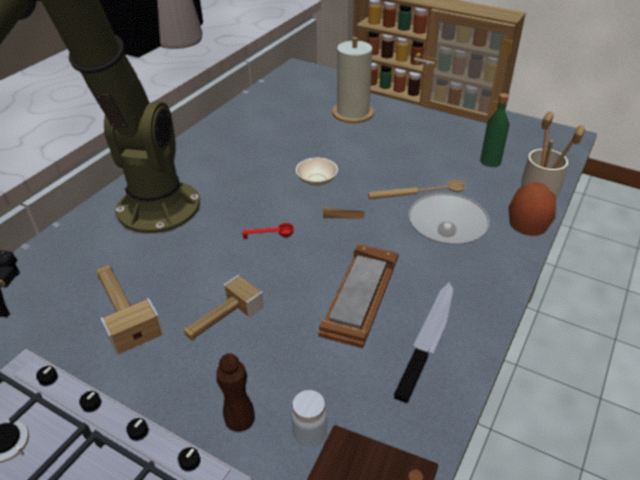

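View pics/top0.png

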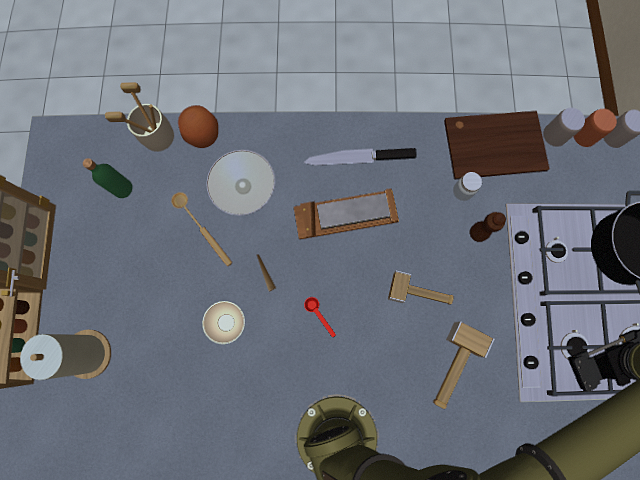

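The scene view shows two mallets, at (235,305) and (130,320), the holder at (360,295), and the wedge at (343,213). In the top view the holder is at (346,213) with its end block on the left, the wedge at (265,272), and the mallets at (410,288), smaller, and (468,350), larger. I'll measure both mallets.

Run:
```python
from h import *
import pickle
c=pickle.load(open('top.pkl','rb')); print(c['K'],c['D'])
P=cloud(c); f=c['frame']
hsv=cv2.cvtColor(f,cv2.COLOR_RGB2HSV)
m=((hsv[...,0]<30)&(hsv[...,1]>70)).astype(np.uint8)
n,l,s,ce=cv2.connectedComponentsWithStats(m)
for i in range(1,n):
    if s[i,4]<80: continue
    z=P[...,2][l==i]
    print(i,s[i],ce[i].round(1),'z pct',np.nanpercentile(z,[5,50,95]).round(4), 'xyz',np.nanmedian(P[l==i],0).round(3))
z=P[...,2]; print('table',np.nanmedian(z[300:320,360:380]), 'stone',np.nanmedian(P[205:215,340:365].reshape(-1,3),0),'noise',np.nanstd(z[300:320,360:380]))
# heads: points higher than 40mm
for nm,(x0,x1,y0,y1) in dict(small=(380,460,260,310),big=(425,505,315,415)).items():
    q=np.zeros_like(m); q[y0:y1,x0:x1]=(m&(z>.012))[y0:y1,x0:x1]
    pts=P[q>0]; hd=pts[pts[:,2]>.042]; print(nm,'top z',np.percentile(hd[:,2],[20,50,80]))
    print(cv2.minAreaRect(hd[:,:2].astype(np.float32)*1000), cv2.minAreaRect(pts[:,:2].astype(np.float32)*1000))
a=cv2.resize(f[245:415,385:505],None,fx=3.5,fy=3.5,interpolation=cv2.INTER_CUBIC)
b=cv2.resize(f[180:295,240:405],None,fx=3.5,fy=3.5,interpolation=cv2.INTER_CUBIC)
cv2.imwrite('pics/mallets.png',a[:,:,::-1]);cv2.imwrite('pics/hw.png',b[:,:,::-1]);print(a.shape,b.shape)
```

```text
[[460.18107095   0.         328.67489129]
 [  0.         460.18107095 240.83179272]
 [  0.           0.           1.        ]] [-0.07862432  0.          0.          0.          0.        ]
1 [ 573    0   46  147 2340] [599.3  86.6] z pct [-0.7371 -0.6628  0.1167] xyz [ 1.431 -1.383 -0.663]
2 [105  83  52  50 682] [132.9 109.4] z pct [0.0628 0.1985 0.2231] xyz [0.889 0.571 0.199]
3 [ 178  106   40   42 1315] [197.9 126.3] z pct [0.0355 0.0959 0.1215] xyz [0.877 0.406 0.096]
5 [ 445  111  104   68 5648] [496.  143.9] z pct [0.0169 0.0219 0.0267] xyz [ 0.855 -0.496  0.022]
23 [ 83 159  13  11 106] [ 88.8 163.9] z pct [0.1967 0.2167 0.2214] xyz [0.718 0.656 0.217]
26 [   0  176   55  213 4832] [ 21.6 296.3] z pct [0.0093 0.0761 0.2007] xyz [0.361 0.882 0.076]
29 [ 294  189  105   50 1631] [337.1 217.6] z pct [0.0142 0.0241 0.039 ] xyz [0.609 0.041 0.024]
32 [172 193  60  73 546] [200.5 227.2] z pct [0.0012 0.0142 0.0219] xyz [0.578 0.391 0.014]
35 [  1 202  15  18 201] [  7.5 211.5] z pct [0.1828 0.2103 0.2324] xyz [0.59  0.871 0.21 ]
57 [ 26 213  14  16 147] [ 31.9 221.4] z pct [0.0755 
[... 1203 characters left out ...]
0 102  20 787] [400.5 471.3] z pct [0.4872 0.562  0.6477] xyz [ 0.064 -0.086  0.562]
table 4.750227833849596e-05 stone [ 0.63739142 -0.04625205  0.045053  ] noise 0.002833774796261923
small top z [0.04745079 0.05002192 0.05212076]
((404.4085998535156, -217.18455505371094), (125.05248260498047, 71.72386932373047), 75.6822738647461) ((398.951904296875, -241.96112060546875), (176.7237091064453, 72.19482421875), 76.4319839477539)
big top z [0.04566826 0.05990153 0.06574691]
((191.57940673828125, -328.792236328125), (100.692626953125, 231.55859375), 61.070777893066406) ((191.3702392578125, -328.6766357421875), (100.692626953125, 232.03659057617188), 61.070777893066406)
(595, 420, 3) (402, 578, 3)
```

View pics/mallets.png

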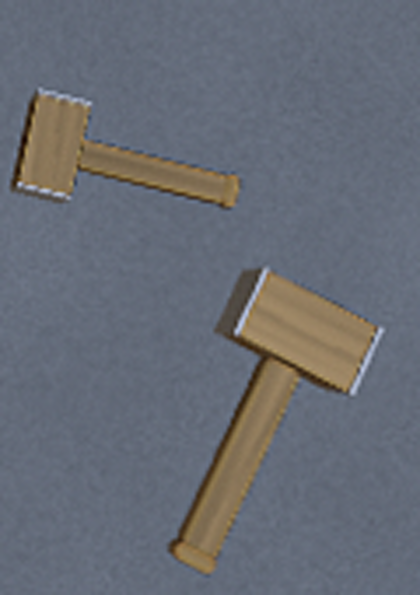

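View pics/hw.png

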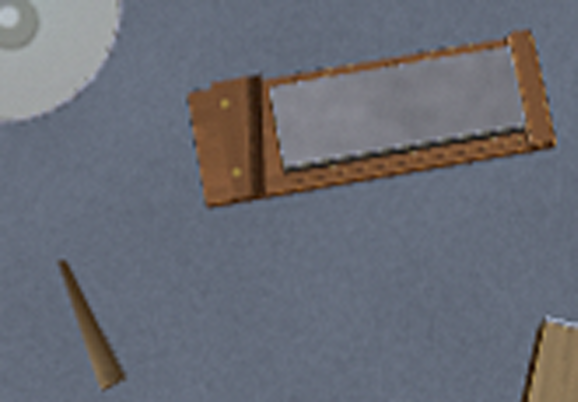

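The smaller mallet, at about (410,288), has a head of about 80 x 44 mm with its top at 50 mm, which matches the given size. The larger one at (468,350) is 60 to 66 mm high, so it is only a lookalike. In the crops the thin end of the wedge points up and left, at px (258,255), and its thick end is at (273,290). The end block is on the left. Next I'll fit the edges.

```bash
cat > fit.py <<'E'
from h import *
def outline(mask):
    "largest contour"
    cs=cv2.findContours(mask,cv2.RETR_EXTERNAL,cv2.CHAIN_APPROX_NONE)[0]
    return max(cs,key=cv2.contourArea)
def up(f,x0,y0,x1,y1,s=8):
    return cv2.resize(f[y0:y1,x0:x1],None,fx=s,fy=s,interpolation=cv2.INTER_LINEAR)
def full(pts,x0,y0,s=8): return (np.array(pts,float).reshape(-1,2)+.5)/s-.5+[x0,y0]
def edges(c,px,z0,far,names=True):
    """world line fits of 4 sides; px contour in px; far side pts cast at z0"""
E
python3 - <<'E'
from fit import *
import pickle
c=pickle.load(open('top.pkl','rb')); f=c['frame']
def show(nm,mask,x0,y0,z):
    ct=outline(mask); px=full(ct,x0,y0); W=onplane(c,px,z)[:,:2].astype(np.float32)*1000
    r=cv2.minAreaRect(W); h=cv2.convexHull(W).reshape(-1,2)
    q=cv2.approxPolyDP(cv2.convexHull(W),6,True).reshape(-1,2)
    print(nm,r,'\n',q.round(1).tolist()); return ct
# stone
b=(300,180,405,245); u=up(f,*b).astype(float); 
brown=(u[...,0]-u[...,2]) # R-B
m=(brown<15).astype(np.uint8); n,l,s,ce=cv2.connectedComponentsWithStats(m)
i=l[int((208-180)*8),int((350-300)*8)]; ms=cv2.morphologyEx((l==i).astype(np.uint8),cv2.MORPH_OPEN,np.ones((9,9)))
v=u.max(2); ms2=((l==i)&(v>85)).astype(np.uint8); ms2=cv2.morphologyEx(ms2,cv2.MORPH_OPEN,np.ones((9,9)))
show('stone',ms,300,180,.045); show('stone bright',ms2,300,180,.045)
print('stone val',v[220:230,390:410].mean())
b=(285,175,410,250);u=up(f,*b).astype(float); m=((u[...,0]-u[...,2])>5).astype(np.uint8)
m=cv2.morphologyEx(m,cv2.MORPH_CLOSE,np.ones((41,41)));show('holder@0',m,285,175,0.0);show('holder@35',m,285,175,.035)
b=(245,245,285,300);u=up(f,*b).astype(float); m=((u[...,0]-u[...,2])>-2).astype(np.uint8)
show('wedge@0',m,245,245,0.);show('wedge@20',m,245,245,.02)
b=(380,262,465,315);u=up(f,*b).astype(float); m=((u[...,0]-u[...,2])>5).astype(np.uint8)
show('mallet@50',m,380,262,.05)
m2=cv2.morphologyEx(m,cv2.MORPH_OPEN,np.ones((81,81)));show('head wood@50',m2,380,262,.05)
m3=m.copy();m3[:,:(405-380)*8]=0; m3[:,(445-380)*8:]=0; show('handle@36',m3,380,262,.036)
E
```

```text
stone ((633.968017578125, -49.82743835449219), (75.2063980102539, 205.27120971679688), 10.091653823852539) 
 [[687.2999877929688, -144.5], [651.7000122070312, 55.400001525878906], [582.2000122070312, 43.900001525878906], [615.0, -152.6999969482422]]
stone bright ((635.3728637695312, -49.58190155029297), (72.3350830078125, 205.3287811279297), 10.148828506469727) 
 [[687.2999877929688, -144.5], [651.7000122070312, 55.400001525878906], [584.0, 44.29999923706055], [618.4000244140625, -153.89999389648438]]
stone val 126.42
holder@0 ((638.96533203125, -29.116195678710938), (111.04417419433594, 306.4681701660156), 10.08854866027832) 
 [[709.9000244140625, -171.8000030517578], [717.0, -154.8000030517578], [661.2000122070312, 126.69999694824219], [560.4000244140625, 111.0], [612.5, -186.1999969482422]]
holder@35 ((629.5354614257812, -27.813064575195312), (108.13523864746094, 298.4397888183594), 10.088529586791992) 
 [[698.5999755859375, -166.6999969482422], [705.5999755859375, -150.1999969482422], [651.2000122070312, 124.0], [553.0, 108.5999984741211], [603.7000122070312, -180.8000030517578]]
[... 726 characters left out ...]
, -322.6000061035156], [389.79998779296875, -324.5], [445.8999938964844, -206.39999389648438], [456.20001220703125, -165.6999969482422]]
head wood@50 ((414.90374755859375, -176.90017700195312), (51.325504302978516, 71.36188507080078), 88.15880584716797) 
 [[450.20001220703125, -161.3000030517578], [384.5, -150.5], [379.5, -192.6999969482422], [394.5, -201.89999389648438], [446.6000061035156, -203.60000610351562]]
handle@36 ((409.93145751953125, -250.03924560546875), (115.7301025390625, 75.62346649169922), 86.37388610839844) 
 [[451.29998779296875, -194.6999969482422], [375.70001220703125, -192.39999389648438], [368.6000061035156, -305.3999938964844], [394.29998779296875, -306.6000061035156]]
```

```bash
cat >> fit.py <<'E'
def side(c,px,z,pose,a,b,tol=6):
    """fit line (world mm) to contour px cast on height z, near segment a-b (local mm) of guess pose (x,y,yaw)"""
    W=onplane(c,px,z)[:,:2]*1000
    t=np.deg2rad(pose[2]); Rm=np.array([[np.cos(t),-np.sin(t)],[np.sin(t),np.cos(t)]])
    L=(W-pose[:2])@Rm; a,b=np.array(a,float),np.array(b,float); d=(b-a)/np.linalg.norm(b-a); n=np.array([-d[1],d[0]])
    s=(L-a)@d; e=(L-a)@n; k=(s>5)&(s<np.linalg.norm(b-a)-5)&(abs(e)<tol)
    if k.sum()<10: return None
    p=np.polyfit(s[k],e[k],1); mid=np.linalg.norm(b-a)/2
    return dict(off=np.polyval(p,mid).round(2),ang=np.degrees(p[0]).round(2),rms=np.std(e[k]-np.polyval(p,s[k])).round(2),n=k.sum())
E
python3 - <<'E'
from fit import *
import pickle
c=pickle.load(open('top.pkl','rb')); f=c['frame']
b=(245,245,285,300);u=up(f,*b).astype(float); d=u[...,0]-u[...,2]
print('R-B table',np.median(d[:40]),'wedge',d[(275-245)*8,(265-245)*8+np.arange(-24,40,4)].round())
px=full(outline((d>-2).astype(np.uint8)),245,245)
g=(459,209,25)
for nm,a,e,z in(('-y',(-55,-7.1),(55,-7.1),0),('+y',(-55,14.8),(55,-.6),.02),('head',(-55,-12),(-55,19),0),('tip',(55,-12),(55,5),.02)):
    print(nm,side(c,px,z,g,a,e))
b=(380,262,465,315);u=up(f,*b).astype(float); d=u[...,0]-u[...,2]
m=(d>5).astype(np.uint8); px=full(outline(m),380,262)
g=(415,-178,-13)
for nm,a,e,z in(('hnear',(-12,-25),(-12,-145),.014),('hfar',(12,-25),(12,-145),.036),('right-far',(15,-22),(40,-22),.05),('right-near',(-38,-22),(-14,-22),.05),('left@0',(-38,22),(38,22),0),('left@50',(-38,22),(38,22),0.05)):
    print(nm,side(c,px,z,g,a,e,8))
# plates: bright
w=(u.min(2)>150).astype(np.uint8)
n,l,s,ce=cv2.connectedComponentsWithStats(w)
for i in range(1,n):
    if s[i,4]>300:
        p=full(ce[i],380,262); print('plate',s[i],p,onplane(c,p,.05)*1000)
hsv=cv2.cvtColor(u.astype(np.uint8),cv2.COLOR_RGB2HSV)
im=up(f,*b); cv2.imwrite('pics/mal2.png',im[:,:,::-1])
E
```

```text
R-B table -22.0 wedge [-26. -25.  -2.  20.  35.  46.  45.  43.  43.  41.  40.  39.  38.  34.
  16.  -1.]
-y {'off': np.float64(-1.35), 'ang': np.float64(3.44), 'rms': np.float64(0.29), 'n': np.int64(241)}
+y {'off': np.float64(-1.22), 'ang': np.float64(2.42), 'rms': np.float64(0.24), 'n': np.int64(262)}
head {'off': np.float64(-0.18), 'ang': np.float64(-7.89), 'rms': np.float64(1.55), 'n': np.int64(60)}
tip {'off': np.float64(0.41), 'ang': np.float64(-40.79), 'rms': np.float64(1.15), 'n': np.int64(26)}
hnear {'off': np.float64(-0.83), 'ang': np.float64(-1.16), 'rms': np.float64(0.32), 'n': np.int64(299)}
hfar {'off': np.float64(-2.09), 'ang': np.float64(-1.22), 'rms': np.float64(0.43), 'n': np.int64(301)}
right-far {'off': np.float64(-1.26), 'ang': np.float64(-1.49), 'rms': np.float64(0.4), 'n': np.int64(42)}
right-near {'off': np.float64(-0.14), 'ang': np.float64(-0.96), 'rms': np.float64(0.42), 'n': np.int64(40)}
left@0 {'off': np.float64(-1.68), 'ang': np.float64(0.35), 'rms': np.float64(1.28), 'n': np.int64(188)}
left@50 {'off': np.float64(3.77), 'ang': np.float64(-1.22), 'rms': np.float64(0.34), 'n': np.int64(182)}
```

View pics/mal2.png

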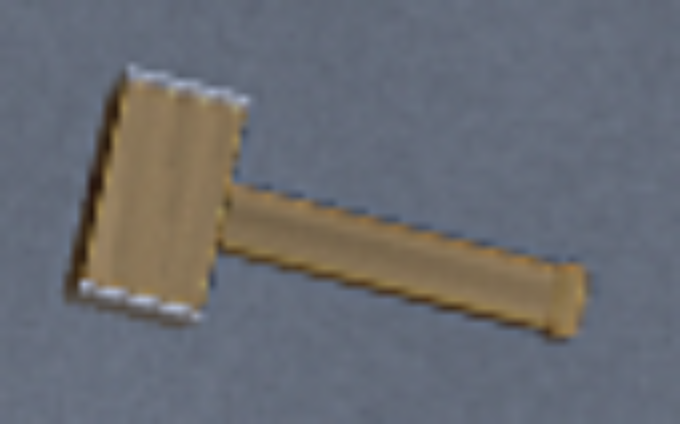

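```bash
cat > to.py <<'E'
import sys
from h import *
# python3 to.py x y z(mm) yaw : remaining shift in tool units (after the turn), and turn
x,y,z,yaw=map(float,sys.argv[1:5]); o=env.get_obs()
Rt=R.from_euler('xyz',[180,0,yaw],degrees=True); Rc=R.from_euler('xyz',o['tool_rot'],degrees=True)
print('t',round(o['time_s'],2),'pos mm',(o['tool_pos']*1000).round(1),'rot',o['tool_rot'].round(2),'F',o['force'].round(1),'w',round(o['grip_width'],4),'gf',round(o['grasp_force'],1))
d=np.array([x,y,z])/1000-o['tool_pos']
print('turn',((Rc.inv()*Rt).as_rotvec()/np.pi).round(4),'shift(after turn)',(Rt.inv().apply(d)/.08).round(3),'before turn',(Rc.inv().apply(d)/.08).round(3))
E
python3 -m creep '{"translation":[[0,0,0],[0.58,-0.29,0],[0.58,-0.29,0],[0.58,-0.29,0],[0.58,-0.29,0]],"turn":[[0,0,-0.0233],[0,0,0],[0,0,0],[0,0,0],[0,0,0]],"grip":[1,0.6,0.6,0.6,0.6]}' 20
python3 -m creep '{"translation":[[0.58,-0.29,0],[0.58,-0.29,0],[0.58,-0.29,0],[0.34,-0.6,0],[0.34,-0.6,0]],"turn":[[0,0,0],[0,0,0],[0,0,0],[0,0,0],[0,0,0]],"grip":[0.6,0.6,0.6,0.6,0.6]}'
python3 to.py 421 191 100 24
```

```text
time_s: 0.72
tool_pos: [0.3528, -0.4497, 0.2221]
tool_rot: [-180.0, 0.0, 24.0]
force: [0.9, -0.8, 0.6]
grip_width: 0.0564
grasp_force: 0.0
time_s: 1.35
tool_pos: [0.4616, -0.2192, 0.222]
tool_rot: [-180.0, 0.0, 24.0]
force: [1.0, 0.7, 0.6]
grip_width: 0.0527
grasp_force: 0.0
t 1.35 pos mm [ 461.6 -219.2  222. ] rot [-1.7995e+02  2.0000e-02  2.4030e+01] F [1.  0.7 0.6] w 0.0527 gf 0.0
turn [-0.0003  0.0001  0.0002] shift(after turn) [ 1.621 -4.89   1.524] before turn [ 1.625 -4.888  1.528]
```

```bash
python3 -m creep '{"translation":[[0.25,-0.6,0],[0.25,-0.6,0],[0.25,-0.6,0],[0.25,-0.6,0.2],[0.2,-0.6,0.2]],"turn":[[0,0,0],[0,0,0],[0,0,0],[0,0,0],[0,0,0]],"grip":[0.6,0.6,0.6,0.6,0.6]}' >/dev/null
python3 -m creep '{"translation":[[0.16,-0.6,0.2],[0.14,-0.62,0.3],[0.12,-0.67,0.3],[0,0,0.3],[0,0,0]],"turn":[[0,0,0],[0,0,0],[0,0,0],[0,0,0],[0,0,0]],"grip":[0.6,0.6,0.6,0.6,0.6]}' >/dev/null
python3 to.py 421 191 60 24
python3 - <<'E'
from h import *
c=cam('top'); im=cv2.resize(c['frame'][230:320,220:310],None,fx=6,fy=6,interpolation=cv2.INTER_CUBIC); cv2.imwrite('pics/ap1.png',im[:,:,::-1])
E
```

```text
t 2.6 pos mm [418.9 188.6 100.9] rot [-179.95    0.25   24.1 ] F [0.1 0.4 0.2] w 0.0523 gf 0.0
turn [-0.0003  0.0014  0.0006] shift(after turn) [ 0.037 -0.016  0.511] before turn [ 0.039 -0.016  0.511]
```

View pics/ap1.png

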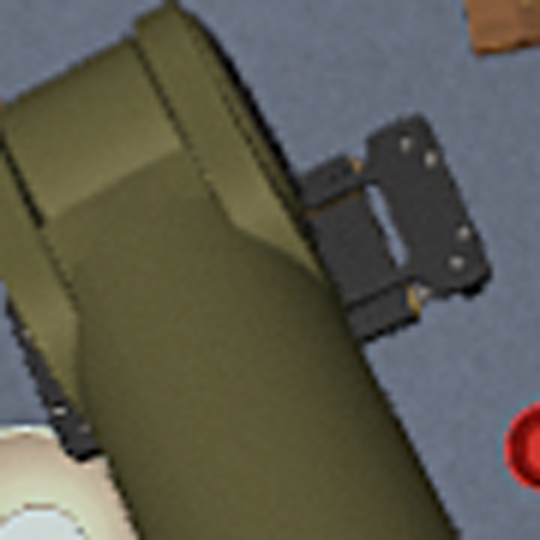

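The arm hides the wedge from the top camera, but the fingers are where I computed, so I'm going down to grip.

```bash
python3 -m creep '{"translation":[[0.037,-0.016,0.4],[0,0,0.4],[0,0,0.3],[0,0,0.1],[0,0,0]],"turn":[[0,0,0],[0,0,0],[0,0,0],[0,0,0],[0,0,0]],"grip":[0.6,0.6,0.6,0.6,0.6]}' >/dev/null
python3 to.py 421 191 4 24
python3 -m creep '{"translation":[[0,0,0],[0,0,0],[0,0,0],[0,0,0],[0,0,0]],"turn":[[0,0,0],[0,0,0],[0,0,0],[0,0,0],[0,0,0]],"grip":[0,0,0,0,0]}' 20
python3 to.py 421 191 4 24
```

```text
t 3.27 pos mm [423.7 190.9   7.1] rot [ 1.7999e+02 -3.0000e-02  2.3940e+01] F [-0.3  0.3  0.6] w 0.0519 gf 0.0
turn [ 0.0001 -0.0001 -0.0003] shift(after turn) [-0.03  -0.015  0.039] before turn [-0.03  -0.015  0.039]
time_s: 3.9
tool_pos: [0.4231, 0.1912, 0.0067]
tool_rot: [180.0, -0.0, 24.0]
force: [-0.8, -1.7, 1.7]
grip_width: 0.0201
grasp_force: 19.9
t 3.9 pos mm [423.1 191.2   6.7] rot [ 1.7998e+02 -1.0000e-02  2.4010e+01] F [-0.8 -1.7  1.7] w 0.0201 gf 19.9
turn [ 0.0001 -0.      0.0001] shift(after turn) [-0.025 -0.008  0.034] before turn [-0.025 -0.008  0.034]
```

```bash
python3 -m creep '{"translation":[[0,0,-0.3],[0,0,-0.5],[0,0,0],[0,0,0],[0,0,0]],"turn":[[0,0,0],[0,0,0],[0,0,0.05],[0,0,0.05],[0,0,0]],"grip":[0,0,0,0,0]}' 30
python3 to.py 464 35 70 6
```

```text
time_s: 4.53
tool_pos: [0.4228, 0.1912, 0.0704]
tool_rot: [180.0, 0.0, 6.1]
force: [-0.5, -1.2, -0.6]
grip_width: 0.0198
grasp_force: 29.9
t 4.53 pos mm [422.8 191.2  70.4] rot [1.7998e+02 1.0000e-02 6.1100e+00] F [-0.5 -1.2 -0.6] w 0.0198 gf 29.9
turn [0.0001 0.     0.0006] shift(after turn) [0.308 1.995 0.006] before turn [0.304 1.996 0.006]
```

```bash
python3 -m creep '{"translation":[[0.1,0.5,0],[0.1,0.5,0],[0.1,0.5,0.1],[0,0.5,0.2],[0,0,0.2]],"turn":[[0,0,0],[0,0,0],[0,0,0],[0,0,0],[0,0,0]],"grip":[0,0,0,0,0]}' 30 >/dev/null
python3 -m creep '{"translation":[[0,0,0],[0,0,0]],"turn":[[0,0,0],[0,0,0]],"grip":[0,0]}' >/dev/null
python3 to.py 464 35 30 6
python3 - <<'E'
from h import *
import pickle
a=cam('top');b=cam('scene'); pickle.dump((a,b),open('pre.pkl','wb'))
A=cv2.resize(a['frame'][180:290,270:410],None,fx=4,fy=4,interpolation=cv2.INTER_CUBIC)
B=cv2.resize(b['frame'][190:300,290:430],None,fx=4,fy=4,interpolation=cv2.INTER_CUBIC)
cv2.imwrite('pics/pre.png',np.vstack([A,B])[:,:,::-1][::1]);
im=cv2.imread('pics/pre.png'); cv2.imwrite('pics/pre.png',cv2.resize(im,None,fx=.68,fy=.68))
E
```

```text
t 5.4 pos mm [463.7  36.1  30.9] rot [-1.7997e+02 -3.0000e-02  6.1900e+00] F [ 0.3 -1.  -1.1] w 0.0199 gf 29.9
turn [-0.0002 -0.0001  0.0011] shift(after turn) [0.002 0.015 0.011] before turn [0.002 0.015 0.011]
```

View pics/pre.png

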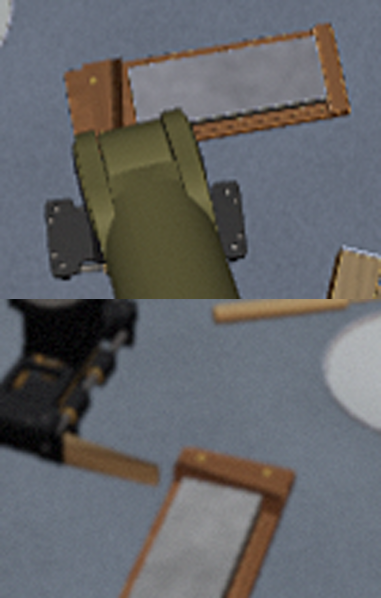

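The wrist covers the wedge in the top view, but the scene view shows it: the wedge's tip is at px (348,255), just in front of the gap. I'll measure its edges against the stone in that view.

Run:
```python
from fit import *
import pickle
a,c=pickle.load(open('pre.pkl','rb')); f=c['frame']
b=(300,225,365,265);u=up(f,*b).astype(float); d=u[...,0]-u[...,2]
m=(d>0).astype(np.uint8); n,l,s,ce=cv2.connectedComponentsWithStats(m); i=l[int((251-225)*8),int((335-300)*8)]
print(s[i]/8+[300,225,0,0,0]); px=full(outline((l==i).astype(np.uint8)),300,225)
t=np.deg2rad(10.1); ex=np.array([np.cos(t),np.sin(t)]);ey=np.array([-ex[1],ex[0]]); H=np.array([632.7,-28.3])
g=tuple(H+ex*-115+ey*89)+(10.1,)
zb=.0242
for nm,p,q,z in(('-y bottom',(-10,-7.1),(55,-7.1),zb),('+y top',(-10,8.45),(55,-.6),zb+.02),('tip bottom',(55,-7.1),(55,-.6),zb)):
    print(nm,side(c,px,z,g,p,q,10))
b=(310,235,410,355);u=up(f,*b).astype(float); d=u[...,0]-u[...,2]
m=(d<15).astype(np.uint8); n,l,s,ce=cv2.connectedComponentsWithStats(m); i=l[int((290-235)*8),int((362-310)*8)]
k=cv2.morphologyEx(((l==i)&(u.max(2)>85)).astype(np.uint8),cv2.MORPH_OPEN,np.ones((9,9)))
px=full(outline(k),310,235); g=tuple(H-ey*21.4)+(10.1,)
for nm,p,q in(('+y',(-35,102.5),(35,102.5)),('-y',(-35,-102.5),(35,-102.5)),('-x',(-35,-100),(-35,100)),('+x',(35,-100),(35,100))): print('stone',nm,side(c,px,.045,g,p,q,10))
```

```text
[ 310.     225.      39.      34.125 3933.5  ]
-y bottom {'off': np.float64(5.93), 'ang': np.float64(-1.08), 'rms': np.float64(0.24), 'n': np.int64(172)}
+y top {'off': np.float64(7.88), 'ang': np.float64(-1.55), 'rms': np.float64(0.26), 'n': np.int64(164)}
tip bottom None
stone +y {'off': np.float64(5.4), 'ang': np.float64(0.8), 'rms': np.float64(0.6), 'n': np.int64(198)}
stone -y {'off': np.float64(1.95), 'ang': np.float64(-0.35), 'rms': np.float64(0.41), 'n': np.int64(222)}
stone -x {'off': np.float64(-3.44), 'ang': np.float64(-0.0), 'rms': np.float64(0.23), 'n': np.int64(459)}
stone +x {'off': np.float64(-2.97), 'ang': np.float64(-0.19), 'rms': np.float64(0.26), 'n': np.int64(472)}
```

```bash
python3 -m creep '{"translation":[[0,0,0.02],[0.12,-0.006,0.01],[0.12,-0.006,0],[0.13,-0.006,0],[0.13,-0.006,0]],"turn":[[0,0,-0.007],[0,0,0],[0,0,0],[0,0,0],[0,0,0]],"grip":[0,0,0,0,0]}' 30 >/dev/null
python3 -m creep '{"translation":[[0,0,0]],"turn":[[0,0,0]],"grip":[0]}' >/dev/null
python3 to.py 503.5 43.2 28.5 7.5
python3 -m creep '{"translation":[[0,0.015,0],[0,0.015,0],[0,0,0]],"turn":[[0,0,0],[0,0,0],[0,0,0]],"grip":[0,0,0]}'
```

```text
t 6.25 pos mm [503.9  42.   28.1] rot [-1.7996e+02 -2.0000e-02  7.2800e+00] F [ 0.3 -0.6  0.6] w 0.0197 gf 29.9
turn [-0.0002 -0.0001 -0.0012] shift(after turn) [-0.003 -0.015 -0.005] before turn [-0.003 -0.015 -0.005]
time_s: 6.62
tool_pos: [0.503, 0.039, 0.0281]
tool_rot: [180.0, 0.0, 7.3]
force: [-0.2, -0.4, 0.3]
grip_width: 0.02
grasp_force: 29.9
```

```bash
for i in 1 2 3; do python3 -m creep '{"translation":[[0,0.01,0],[0,0,0]],"turn":[[0,0,0],[0,0,0]],"grip":[0,0]}' | egrep 'pos|force'; done
```

```text
tool_pos: [0.5032, 0.0386, 0.0281]
force: [-0.8, 0.1, -0.1]
grasp_force: 29.9
tool_pos: [0.5032, 0.038, 0.028]
force: [-2.0, 2.3, 0.5]
grasp_force: 30.0
tool_pos: [0.5033, 0.0373, 0.028]
force: [-1.9, 3.1, 0.2]
grasp_force: 30.1
```

```bash
python3 -m creep '{"translation":[[0,-0.02,0],[0.1,-0.005,0],[0.1,-0.005,0],[0,0,0]],"turn":[[0,0,0],[0,0,0],[0,0,0],[0,0,0]],"grip":[0,0,0,0]}' 30 | egrep 'pos|force'
python3 -m creep '{"translation":[[0.1,-0.005,0],[0.05,-0.0025,0],[0,0,0]],"turn":[[0,0,0],[0,0,0],[0,0,0]],"grip":[0,0,0]}' 30 | egrep 'pos|force'
python3 -m creep '{"translation":[[0.05,-0.0025,0],[0.03,-0.0015,0],[0,0,0]],"turn":[[0,0,0],[0,0,0],[0,0,0]],"grip":[0,0,0]}' 30 | egrep 'pos|force'
```

```text
tool_pos: [0.5208, 0.0417, 0.0284]
force: [1.5, 1.4, -1.6]
grasp_force: 30.0
tool_pos: [0.5315, 0.0438, 0.0281]
force: [-0.4, 2.8, -0.5]
grasp_force: 30.0
tool_pos: [0.5374, 0.0447, 0.0281]
force: [-2.6, 3.3, -1.1]
grasp_force: 30.0
```

```bash
python3 -m creep '{"translation":[[0,-0.008,0],[0.04,-0.002,0],[0,0,0]],"turn":[[0,0,0],[0,0,0],[0,0,0]],"grip":[0,0,0]}' 30 | egrep 'pos|force'
python3 -m creep '{"translation":[[0.03,-0.0015,0],[0.03,-0.0015,0],[0,0,0]],"turn":[[0,0,0],[0,0,0],[0,0,0]],"grip":[0,0,0]}' 30 | egrep 'pos|force'
python3 - <<'E'
from h import *
b=cam('scene')
B=cv2.resize(b['frame'][190:310,290:430],None,fx=5,fy=5,interpolation=cv2.INTER_CUBIC)
cv2.imwrite('pics/ins.png',B[:,:,::-1])
E
```

```text
tool_pos: [0.5408, 0.0456, 0.0282]
force: [-2.5, 3.5, -0.7]
grasp_force: 29.9
tool_pos: [0.5455, 0.0467, 0.0282]
force: [-1.6, 3.0, -1.3]
grasp_force: 29.9
```

View pics/ins.png

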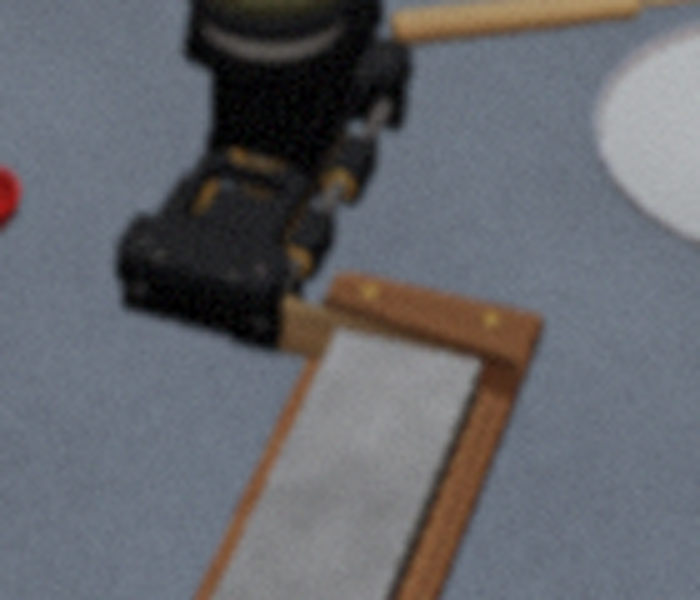

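The wedge lies in the gap with its tip at about px (376,257), past the middle of the plank. I'll lower the last millimetre and let go.

```bash
python3 -m creep '{"translation":[[0,-0.005,0.016],[0,0,0],[0,0,0],[0,0,0],[0,0,0]],"turn":[[0,0,0],[0,0,0],[0,0,0],[0,0,0],[0,0,0]],"grip":[0,0,0.3,0.45,0.45]}' 30 | egrep 'pos|force|width'
python3 -m creep '{"translation":[[0,0,0],[0,0,-0.2],[0,0,-0.6],[0,0,-0.6],[0,0,-0.6]],"turn":[[0,0,0],[0,0,0],[0,0,0],[0,0,0],[0,0,0]],"grip":[0.45,0.45,0.45,0.45,0.45]}' 30 | egrep 'time|pos|force|width'
python3 to.py 460 -130 200 75.8
```

```text
tool_pos: [0.5454, 0.0461, 0.0269]
force: [0.9, -0.4, -0.7]
grip_width: 0.0364
grasp_force: 0.0
time_s: 10.68
tool_pos: [0.5451, 0.0472, 0.1896]
force: [0.6, -0.8, -0.2]
grip_width: 0.0394
grasp_force: 0.0
t 10.68 pos mm [545.1  47.2 189.6] rot [ 1.7997e+02 -8.0000e-02  7.3000e+00] F [ 0.6 -0.8 -0.2] w 0.0394 gf 0.0
turn [ 4.000e-04 -3.000e-04 -3.806e-01] shift(after turn) [-2.408 -0.488 -0.13 ] before turn [-1.337  2.062 -0.13 ]
```

```bash
python3 -m creep '{"translation":[[-0.2,0.4,0],[-0.25,0.35,0],[-0.3,0.3,0],[-0.35,0.25,0],[-0.4,0.2,0]],"turn":[[0,0,-0.0544],[0,0,-0.0544],[0,0,-0.0544],[0,0,-0.0544],[0,0,-0.0544]],"grip":[0.55,0.55,0.55,0.55,0.55]}' 30 >/dev/null
python3 -m creep '{"translation":[[0,0,0],[0,0,0]],"turn":[[0,0,-0.0544],[0,0,-0.0542]],"grip":[0.55,0.55]}' 30 >/dev/null
python3 to.py 405.3 -217.6 100 75.8
python3 - <<'E'
from h import *
import pickle
a=cam('top');b=cam('scene'); pickle.dump((a,b),open('post.pkl','wb'))
A=cv2.resize(a['frame'][180:280,270:370],None,fx=5,fy=5,interpolation=cv2.INTER_CUBIC)
cv2.imwrite('pics/rel.png',A[:,:,::-1])
E
```

```text
t 11.55 pos mm [ 490.9 -119.1  188.1] rot [1.7992e+02 2.0000e-02 7.6050e+01] F [ 0.3 -0.  -0.3] w 0.0478 gf 0.0
turn [0.0004 0.0001 0.0014] shift(after turn) [-1.456 -0.735  1.101] before turn [-1.452 -0.743  1.1  ]
```

View pics/rel.png

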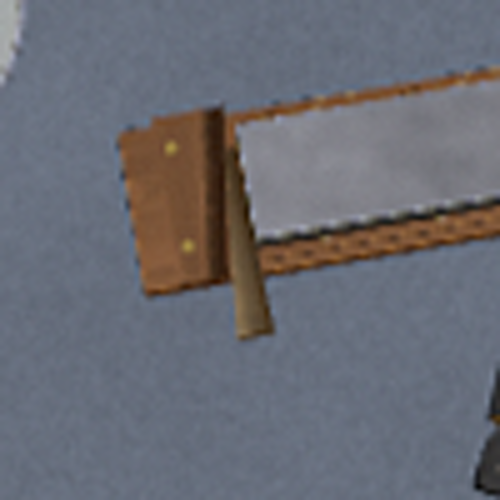

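The wedge lies free in the gap with its thick end facing the robot, at px (321,247). That is nine pictures viewed, so from here I'll work from numbers.

Run:
```python
from fit import *
import pickle
c,_=pickle.load(open('post.pkl','rb')); f=c['frame']
b=(312,235,332,252);u=up(f,*b).astype(float); d=u[...,0]-u[...,2]
px=full(outline((d>0).astype(np.uint8)),312,235)
t=np.deg2rad(10.1); ex=np.array([np.cos(t),np.sin(t)]);ey=np.array([-ex[1],ex[0]]); H=np.array([632.7,-28.3])
for z in(.02,.04):
    L=(onplane(c,px,z)[:,:2]*1000-H)@np.c_[ex,ey]; print(z,'x min',np.sort(L[:,0])[[2,10,20]].round(1))
    for x in(-80,-75,-70,-65):
        k=abs(L[:,0]-x)<1.5
        if k.any(): print(x,L[k,1].min().round(1),L[k,1].max().round(1))
```

```text
0.02 x min [-88.1 -87.9 -87.7]
-80 78.0 101.0
-75 78.9 100.1
-70 78.7 99.7
-65 78.8 99.1
0.04 x min [-91.9 -91.7 -91.5]
-80 79.2 100.5
-75 79.1 100.0
-70 79.3 99.3
-65 79.9 98.6
```

```bash
python3 -m creep '{"translation":[[-0.48,-0.24,0],[-0.48,-0.25,0.2],[-0.48,-0.25,0.3],[0,0,0.3],[0,0,0.3]],"turn":[[0,0,0.0014],[0,0,0],[0,0,0],[0,0,0],[0,0,0]],"grip":[0.55,0.55,0.55,0.55,0.55]}' 30 >/dev/null
python3 -m creep '{"translation":[[0,0,0]],"turn":[[0,0,0]],"grip":[0.55]}' 30 >/dev/null
python3 to.py 405.3 -217.6 10 75.8
```

```text
t 12.4 pos mm [ 403.8 -214.8   98. ] rot [-1.7984e+02 -6.0000e-02  7.5400e+01] F [-0.2 -0.6 -0. ] w 0.048 gf 0.0
turn [-0.0009 -0.0003 -0.0022] shift(after turn) [-0.029  0.027  1.1  ] before turn [-0.03  0.03  1.1 ]
```

```bash
python3 -m creep '{"translation":[[-0.03,0.027,0.3],[0,0,0.4],[0,0,0.3],[0,0,0.13],[0,0,0]],"turn":[[0,0,-0.002],[0,0,0],[0,0,0],[0,0,0],[0,0,0]],"grip":[0.55,0.55,0.55,0.55,0.55]}' 30 >/dev/null
python3 to.py 405.3 -217.6 7 75.8
python3 -m creep '{"translation":[[0,0,0],[0,0,0],[0,0,0],[0,0,0],[0,0,0]],"turn":[[0,0,0],[0,0,0],[0,0,0],[0,0,0],[0,0,0]],"grip":[0,0,0,0,0]}' 60
python3 to.py 405.3 -217.6 7 75.8
```

```text
t 13.03 pos mm [ 406.7 -218.5    9. ] rot [179.99   0.    75.86] F [0.9 0.1 0.2] w 0.0479 gf 0.0
turn [0.0001 0.     0.0003] shift(after turn) [ 0.006 -0.02   0.025] before turn [ 0.006 -0.02   0.025]
time_s: 13.65
tool_pos: [0.4062, -0.2187, 0.0088]
tool_rot: [-180.0, 0.0, 75.9]
force: [-3.0, -0.5, 5.9]
grip_width: 0.0237
grasp_force: 59.9
t 13.65 pos mm [ 406.2 -218.7    8.8] rot [-1.7999e+02  3.0000e-02  7.5870e+01] F [-3.  -0.5  5.9] w 0.0237 gf 59.9
turn [-0.0001  0.0002  0.0004] shift(after turn) [ 0.011 -0.014  0.023] before turn [ 0.011 -0.014  0.023]
```

```bash
python3 -m creep '{"translation":[[0,0,-0.2],[0,0,-0.4],[0,0,0],[0,0,0],[0,0,0]],"turn":[[0,0,0],[0,0,0],[0,0,-0.045],[0,0,-0.045],[0,0,-0.0446]],"grip":[0,0,0,0,0]}' 60
python3 to.py 468.8 -8.6 57 100.1
```

```text
time_s: 14.28
tool_pos: [0.4063, -0.2183, 0.0569]
tool_rot: [180.0, 0.0, 100.4]
force: [-0.8, 0.5, -3.7]
grip_width: 0.0233
grasp_force: 59.9
t 14.28 pos mm [ 406.3 -218.3   56.9] rot [1.7998e+02 2.0000e-02 1.0039e+02] F [-0.8  0.5 -3.7] w 0.0233 gf 59.9
turn [0.0001 0.0001 0.0016] shift(after turn) [ 2.444e+00  1.228e+00 -1.000e-03] before turn [ 2.437e+00  1.241e+00 -1.000e-03]
```

```bash
python3 -m creep '{"translation":[[0.4,0.2,0],[0.5,0.25,0],[0.5,0.25,0],[0.5,0.25,0],[0.4,0.2,0]],"turn":[[0,0,0.0016],[0,0,0],[0,0,0],[0,0,0],[0,0,0]],"grip":[0,0,0,0,0]}' 60 >/dev/null
python3 -m creep '{"translation":[[0.14,0.08,0.1],[0,0,0.2],[0,0,0.2],[0,0,0]],"turn":[[0,0,0],[0,0,0],[0,0,0],[0,0,0]],"grip":[0,0,0,0]}' 60 >/dev/null
python3 to.py 468.8 -8.6 13.8 100.1
python3 - <<'E'
from fit import *
import pickle
a=cam('top');c=cam('scene');pickle.dump((a,c),open('tap.pkl','wb'))
# mallet face plate & wedge visibility in scene: report bright and depth of head in top view
P=cloud(a); m=(P[...,2]>.045)&(P[...,2]<.07)&(P[...,0]>.4)&(P[...,0]<.54)&(P[...,1]>0)&(P[...,1]<.09)
v,u=np.nonzero(m); print(len(v), u.min() if len(u) else 0,u.max() if len(u) else 0, v.min() if len(v) else 0,v.max() if len(v) else 0)
E
```

```text
t 15.4 pos mm [467.7 -10.2  14.6] rot [-1.7976e+02 -7.0000e-02  9.9740e+01] F [ 0.7 -0.1 -3.3] w 0.0233 gf 59.9
turn [-0.0013 -0.0004 -0.002 ] shift(after turn) [0.018 0.017 0.01 ] before turn [0.018 0.017 0.01 ]
261 316 330 256 284
```

Run:
```python
from h import *
import pickle
a,c=pickle.load(open('tap.pkl','rb'))
A=cv2.resize(a['frame'][195:300,280:375],(400,442),interpolation=cv2.INTER_CUBIC);B=cv2.resize(c['frame'][200:305,270:365],(400,442),interpolation=cv2.INTER_CUBIC)
cv2.imwrite('pics/tap.png',np.hstack([A,B])[:,:,::-1])
```

```text
(no output)
```

View pics/tap.png

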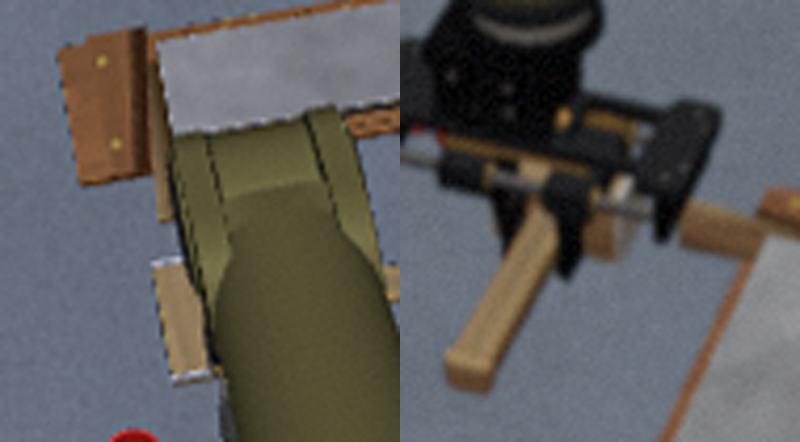

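In the top half the mallet face, at px (317,257), is square to the wedge's thick end at (319,247), about 28 mm away and overlapping it evenly. The taps can start.

```bash
python3 -m creep '{"translation":[[0.018,0.08,0.01],[0,0.12,0],[0,0.08,0],[0,0.03,0],[0,0,0]],"turn":[[0,0,-0.002],[0,0,0],[0,0,0],[0,0,0],[0,0,0]],"grip":[0,0,0,0,0]}' 60 | egrep 'pos|^force'
for i in 1 2 3; do python3 -m creep '{"translation":[[0,0.02,0],[0,0.02,0]],"turn":[[0,0,0],[0,0,0]],"grip":[0,0]}' | egrep 'pos|^force'; done
python3 to.py 498.3 -3.3 13.8 100.1
```

```text
tool_pos: [0.494, -0.0034, 0.0156]
force: [-1.0, 0.1, -4.1]
tool_pos: [0.4971, -0.003, 0.0156]
force: [-0.1, -0.3, -3.4]
tool_pos: [0.5003, -0.0024, 0.0156]
force: [-0.4, 0.5, -3.1]
tool_pos: [0.5035, -0.0018, 0.0156]
force: [-0.2, 0.8, -3.1]
t 16.88 pos mm [503.5  -1.8  15.6] rot [-179.99    0.    100.19] F [-0.2  0.8 -3.1] w 0.0235 gf 59.9
turn [-0.      0.      0.0005] shift(after turn) [-0.007 -0.067  0.023] before turn [-0.007 -0.067  0.023]
```

```bash
python3 -m creep '{"translation":[[0,0.02,0.02],[0,0.02,0]],"turn":[[0,0,0],[0,0,0]],"grip":[0,0]}' | egrep 'pos|^force'
for i in 1 2 3 4; do python3 -m creep '{"translation":[[0,0.02,0],[0,0.02,0]],"turn":[[0,0,0],[0,0,0]],"grip":[0,0]}' | egrep 'pos|^force'; done
```

```text
tool_pos: [0.5065, -0.0013, 0.0139]
force: [1.0, -0.4, -3.6]
tool_pos: [0.5099, -0.0007, 0.0141]
force: [-0.8, 0.2, -2.3]
tool_pos: [0.5129, -0.0001, 0.0141]
force: [-0.4, -0.1, -3.5]
tool_pos: [0.5138, -0.0001, 0.0133]
force: [-7.3, -1.7, -1.1]
tool_pos: [0.5162, 0.0001, 0.013]
force: [-6.4, -1.6, -2.5]
```

```bash
python3 -m creep '{"translation":[[0,-0.08,0],[0,0.06,0],[0,0.03,0],[0,0.02,0],[0,0.02,0]],"turn":[[0,0,0],[0,0,0],[0,0,0],[0,0,0],[0,0,0]],"grip":[0,0,0,0,0]}' | egrep 'pos|^force'
for i in 1 2 ; do python3 -m creep '{"translation":[[0,0.02,0],[0,0.02,0]],"turn":[[0,0,0],[0,0,0]],"grip":[0,0]}' | egrep 'pos|^force'; done
```

```text
tool_pos: [0.5201, 0.0008, 0.0131]
force: [-10.0, -2.0, -0.7]
tool_pos: [0.5205, 0.0009, 0.0121]
force: [-14.0, -3.8, 0.8]
tool_pos: [0.5209, 0.0009, 0.0112]
force: [-20.0, -5.2, 2.8]
```

It is binding: 20 N moved it only 0.4 mm. I'll back off and tap lightly again to check that it is tight.

```bash
python3 -m creep '{"translation":[[0,-0.08,0],[0,-0.06,0],[0,0,0],[0,0.05,0],[0,0,0]],"turn":[[0,0,0],[0,0,0],[0,0,0],[0,0,0],[0,0,0]],"grip":[0,0,0,0,0]}' | egrep 'pos|^force'
for i in 1 2 3; do python3 -m creep '{"translation":[[0,0.015,0],[0,0.015,0]],"turn":[[0,0,0],[0,0,0]],"grip":[0,0]}' | egrep 'pos|^force'; done
python3 -m creep '{"translation":[[0,0,0]],"turn":[[0,0,0]],"grip":[0]}' | egrep 'pos|^force'
```

```text
tool_pos: [0.5208, 0.0011, 0.0135]
force: [-4.5, -1.0, -1.9]
tool_pos: [0.5208, 0.001, 0.0128]
force: [-10.7, -3.1, -1.1]
tool_pos: [0.5208, 0.001, 0.012]
force: [-14.4, -2.9, -0.3]
tool_pos: [0.5209, 0.001, 0.0114]
force: [-18.6, -4.2, 1.0]
tool_pos: [0.5209, 0.0011, 0.0111]
force: [-18.2, -3.3, 1.5]
```

```bash
python3 -m creep '{"translation":[[0,-0.1,0],[0,-0.3,-0.03],[0,-0.3,-0.3],[0,-0.2,-0.4],[0,0,0]],"turn":[[0,0,0],[0,0,0],[0,0,0],[0,0,0],[0,0,0]],"grip":[0,0,0,0,0]}' >/dev/null
python3 -m creep '{"translation":[[-0.5,0,0],[-0.6,0,0],[-0.6,0,0],[-0.6,0,0],[0,0,0]],"turn":[[0,0,0],[0,0,0],[0,0,0],[0,0,0],[0,0,0]],"grip":[0,0,0,0,0]}' >/dev/null
python3 to.py 406.3 -218.5 10 75.9
python3 - <<'E'
from fit import *
import pickle
t=np.deg2rad(10.1); ex=np.array([np.cos(t),np.sin(t)]);ey=np.array([-ex[1],ex[0]]); H=np.array([632.7,-28.3]); G=tuple(H-ey*21.4)+(10.1,)
new=cam('top'); pickle.dump(new,open('after.pkl','wb'))
for nm,c in(('start',pickle.load(open('top.pkl','rb'))),('after',new)):
    f=c['frame']; u=up(f,300,180,405,245).astype(float); d=u[...,0]-u[...,2]
    m=((d<15)&(u.max(2)>85)).astype(np.uint8); n,l,s,ce=cv2.connectedComponentsWithStats(m); i=l[28*8,50*8]
    k=cv2.morphologyEx((l==i).astype(np.uint8),cv2.MORPH_OPEN,np.ones((9,9))); px=full(outline(k),300,180)
    for e,p,q in(('+y',(-35,102.5),(35,102.5)),('-y',(-35,-102.5),(35,-102.5))): print(nm,e,side(c,px,.045,G,p,q,8))
u=up(new['frame'],308,228,336,256).astype(float); d=u[...,0]-u[...,2]; px=full(outline((d>0).astype(np.uint8)),308,228)
for z in(.02,.04):
    L=(onplane(new,px,z)[:,:2]*1000-H)@np.c_[ex,ey]; k=(L[:,1]>82)&(L[:,1]<99); print(z,'head x',np.percentile(L[k,0],[2,10,30]).round(1))
E
```

```text
t 22.0 pos mm [ 491.9 -196.1   71.3] rot [1.7995e+02 6.0000e-02 9.9780e+01] F [-0.1  1.  -2.6] w 0.0235 gf 59.9
turn [0.0004 0.0003 0.1327] shift(after turn) [-0.532 -0.969  0.766] before turn [-0.094 -1.103  0.765]
start +y {'off': np.float64(-0.59), 'ang': np.float64(0.27), 'rms': np.float64(0.46), 'n': np.int64(158)}
start -y {'off': np.float64(0.81), 'ang': np.float64(0.25), 'rms': np.float64(0.48), 'n': np.int64(157)}
after +y {'off': np.float64(-1.6), 'ang': np.float64(0.19), 'rms': np.float64(0.5), 'n': np.int64(158)}
after -y {'off': np.float64(-0.35), 'ang': np.float64(-0.06), 'rms': np.float64(0.32), 'n': np.int64(156)}
0.02 head x [-66.2 -65.9 -65.4]
0.04 head x [-70.3 -70.  -69.6]
```

The stone moved 1.1 mm and is home. The wedge now sits with its tip about 44 mm past the middle, which is within 31 to 55. Next I'm putting the mallet back where it lay.

```bash
python3 -m creep '{"translation":[[0,0,0],[0,0,0],[0,0,0],[-0.27,-0.48,0],[-0.26,-0.48,0]],"turn":[[0,0,0.0443],[0,0,0.0443],[0,0,0.0441],[0,0,0],[0,0,0]],"grip":[0,0,0,0,0]}' >/dev/null
python3 -m creep '{"translation":[[0,0,0.3],[0,0,0.3],[0,0,0.1],[0,0,0.03],[0,0,0]],"turn":[[0,0,0],[0,0,0],[0,0,0],[0,0,0],[0,0,0]],"grip":[0,0,0,0,0]}' >/dev/null
python3 to.py 406.3 -218.5 8.8 75.9
for i in 1 2 ; do python3 -m creep '{"translation":[[0,0,0.015],[0,0,0]],"turn":[[0,0,0],[0,0,0]],"grip":[0,0]}' | egrep 'pos|^force'; done
```

```text
t 23.3 pos mm [ 407.2 -213.8   14.5] rot [1.7995e+02 1.0000e-02 7.6340e+01] F [-0.3  0.5 -2.7] w 0.0234 gf 59.9
turn [0.0003 0.     0.0025] shift(after turn) [-0.06   0.004  0.071] before turn [-0.06   0.003  0.071]
tool_pos: [0.4067, -0.2142, 0.0132]
force: [0.0, -0.4, -3.4]
tool_pos: [0.4063, -0.214, 0.0116]
force: [0.8, -1.2, -3.1]
```

```bash
for i in 1 2 3 ; do python3 -m creep '{"translation":[[0,0,0.012],[0,0,0]],"turn":[[0,0,0],[0,0,0]],"grip":[0,0]}' | egrep 'pos|^force'; done
```

```text
tool_pos: [0.4063, -0.214, 0.0106]
force: [0.2, -0.7, -3.7]
tool_pos: [0.4063, -0.214, 0.0097]
force: [-0.0, -0.1, -2.5]
tool_pos: [0.4065, -0.214, 0.009]
force: [-0.3, 0.7, 0.2]
```

Contact at z 9.0, so the mallet is down. I'll open, lift away and check.

```bash
python3 -m creep '{"translation":[[0,0,0.003],[0,0,0],[0,0,0],[0,0,0],[0,0,0]],"turn":[[0,0,0],[0,0,0],[0,0,0],[0,0,0],[0,0,0]],"grip":[0.1,0.4,0.5,0.55,0.55]}' | egrep 'pos|^force|width'
python3 -m creep '{"translation":[[0,0,0],[0,0,-0.1],[0,0,-0.4],[0,0,-0.6],[0,0,-0.6]],"turn":[[0,0,0],[0,0,0],[0,0,0],[0,0,0],[0,0,0]],"grip":[0.55,0.55,0.55,0.55,0.55]}' >/dev/null
python3 -m creep '{"translation":[[-0.6,0,0],[-0.6,0,0],[-0.4,0,0],[0,0,0],[0,0,0]],"turn":[[0,0,0],[0,0,0],[0,0,0],[0,0,0],[0,0,0]],"grip":[0.55,0.55,0.55,0.55,0.55]}' | egrep 'time|pos|^force'
python3 - <<'E'
from fit import *
c=cam('top'); f=c['frame']; P=cloud(c)
t=np.deg2rad(10.1); ex=np.array([np.cos(t),np.sin(t)]);ey=np.array([-ex[1],ex[0]]); H=np.array([632.7,-28.3])
u=up(f,308,228,336,256).astype(float); d=u[...,0]-u[...,2]; px=full(outline((d>0).astype(np.uint8)),308,228)
L=(onplane(c,px,.02)[:,:2]*1000-H)@np.c_[ex,ey]; k=(L[:,1]>82)&(L[:,1]<99); print('head x',np.percentile(L[k,0],[2,10,30]).round(1))
# mallet head top: tilt
m=((f[...,0].astype(int)-f[...,2])>20); q=P[250:330,370:470][m[250:330,370:470]]; h=q[q[:,2]>.044]; h=h[(h[:,1]>-.205)]
A=np.c_[h[:,:2]-h[:,:2].mean(0),np.ones(len(h))]; print(len(h),'head top z, slopes',np.linalg.lstsq(A,h[:,2],rcond=None)[0].round(4))
hd=q[(q[:,1]<-.215)]; A=np.c_[hd[:,1]-hd[:,1].mean(),np.ones(len(hd))]; print(len(hd),'handle z, slope',np.linalg.lstsq(A,hd[:,2],rcond=None)[0].round(4))
E
```

```text
tool_pos: [0.4065, -0.214, 0.0085]
force: [-0.1, 1.0, -0.1]
grip_width: 0.0469
time_s: 26.42
tool_pos: [0.3765, -0.3373, 0.1448]
force: [0.6, 0.5, -0.6]
head x [-66.2 -65.9 -65.4]
404 head top z, slopes [-0.0053 -0.0008  0.0501]
372 handle z, slope [-0.2984  0.0452]
```

```bash
python3 -c "
from cell import env
print(env.sign_off())"
```

```text
the job is handed in; nothing more can be done
None
```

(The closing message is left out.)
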